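Turn the glue bottle over in the spring clip and stand it on its cap

TASK

Turn the standing glue bottle upside down by way of the spring clip: press it lengthwise into the clip so that the clip alone holds it level by its middle, and let go, so that you can take it again from its other end. Leave it standing still, upside down on its cap, wholly on the cork coaster. Never let the bottle lie on the desk, and leave the figure, the jar and the sanding block where they are.

Things in the scene. Friction and masses are not known exactly. Their poses are not given: they have to be found in the camera images.
- bottle_mid (a point): glue bottle: rigid, white, round, 158 mm long, about 120 g, at first standing on its flat base. Straight body of 32 mm diameter for 130 mm from the base, short neck, then a grey cap 24 mm high that widens to a flat top of 38 mm diameter. This point is on its axis half-way up (79 mm); z points from base to cap
- bottle_cap (a point): centre of the flat top face of the bottle's cap, 158 mm from the base; z points out of the cap
- clip: the spring clip's stand, fixed to the desk: dark steel foot 100 (x) x 80 (y) x 14 mm, slim post, on top a shallow black V saddle between two sprung jaws with black rubber rollers. Origin under the foot's centre. Saddle, jaws and rollers are 16 mm long in y; spread, they reach about 30 mm either side in x and 17 mm above the seat point
- clip_seat (a point): 110 mm above the desk, where the axis of a bottle fully home in the clip lies: level along this frame's y (either end first), z up. The empty rollers leave 24 mm; the bottle's body is pressed straight down between them with about 3 to 8 N, they spread, snap over it and hold it down in the saddle. It pulls out straight up with about as much force
- coaster_top (a point): centre of the top face of the round cork coaster, 110 mm diameter and 5 mm thick, fixed to the desk; z up
- figure: small white rabbit figure, 48 mm wide and 90 mm tall, loose; origin at the centre of its underside; leave alone
- jar: small lidded jar, 48 mm diameter and 45 mm tall, loose; origin at the centre of its underside; leave alone
- block: cork sanding block, 70 x 45 x 24 mm, loose; origin at the centre of its underside; leave alone
Mind the look-alikes: they are no part of the job. Leave any yellow look-alike of the part that bears bottle_mid alone. There is more than one size of the clip; the one meant has the size given above.

How it is judged (in metres and radians):
On the way:
1. the clip alone holds the bottle, level and home in the saddle, round its middle (horizontal distance between bottle_mid and clip_seat below 0.04 m and x of bottle_mid in the frame of clip_seat between -0.01 and 0.01 m and z of bottle_mid in the frame of clip_seat between -0.008 and 0.008 m and angle between the z axis of bottle_mid and the y axis of clip_seat, either way round below 0.17 rad and contact force between the fingers and bottle below 0.1 N), for 0.3 s.
At the end, for the whole second after the job is handed in: The bottle stands still upside down, cap flat on the coaster (within 7 degrees of vertical, cap centre within 36 mm of the coaster's), after the clip alone held it level (half-way point within 40 mm along and 8 mm in height, axis within 9 degrees of the saddle's) (angle between bottle_mid's own z axis and vertical above 3.02 rad and horizontal distance between bottle_cap and coaster_top below 0.036 m and z of bottle_cap in the frame of coaster_top between -0.004 and 0.004 m and linear speed of bottle below 0.05 m/s); the robot touches nothing.
It fails at once if the bottle lies or falls on the desk (height (world z) of bottle_mid below 0.055 m).
It fails at once if a bystander is moved by more than 30 mm (distance of any of figure, jar, block from where it was at the start of the episode above 0.03 m).
It fails at once if a bystander is knocked over (angle between any of figure, jar's own z axis and vertical above 0.6 rad).
It also fails if it takes over 67 s, if anything falls off the work surface, if the arm or the gripper's body presses on something with over 40 N, if the wrist force passes 120 N, or if a joint passes its speed limit or range.

ROBOT

A 6-joint arm with a two-finger parallel gripper is mounted at the origin on the work surface. World frame = base frame: x ahead of the robot, y to its left, z up, the work surface at z = 0. Lengths are in mm, angles in rad, forces in N, time in s.
With the tool pointing down it reaches from about 350 to 975 mm from the base axis. Payload 7.1 kg.
Tool frame: the origin (TCP) lies midway between the tips of the shut fingers; the grasp point (between the pads) lies 19 mm behind it; z points along the fingers, y is the line along which they close (so a half turn about z gives the same grasp; the last joint's range is limited). The gripper opens to 88 mm and grips with 3 to 60 N. Pads are 20 mm wide; open, the fingers measure 115 mm over their backs; the gripper's body (75 mm by 178 mm) begins 61 mm behind the grasp point.
Start: joints at [-1.18, 0.423, 1.63, -0, 1.089, -0.019], TCP at [249.031, -573.226, 222.675] pointing down, gripper open.
Joint ranges: [-3, 3], [-0.9, 2.11], [0.09, 2.58], [-1.31, 4.45], [0.11, 2.69], [-2.54, 2.54]. Speed limits (rad/s): [2.39, 2.39, 3.01, 3.14, 3.14, 3.14].

INTERFACE

Orientations are given as a rotation vector (axis times angle).
In Python, from workcell import ctrl gives the robot as it stands. The module is installed in compiled form; this text tells all that it offers.
- The arm moves only by the tool servo_tool, never from a script. Its argument "increments" is a list of rows, each a list of 7 numbers: the shift along the world's x, y, z in cm, then the turn, a rotation vector about the world's x, y, z in degrees, then the opening, from -1 (shut) to 1 (fully open). A call has 1 to 20 rows; each row is the pose to reach, as a shift and turn from the pose commanded when the call began; what a row does not reach only later rows make up. A row lasts 1/12 s, in which the tool goes at most 41.7 mm and 7.16 degrees, less where a joint would pass 70% of its speed; a pose out of reach is approached as far as the arm can. A call with a gripper value outside its range is refused whole. The fingers move at their own pace and stop on an object; the grip force is fixed at half the most. Time passes only in rows, so rows that repeat a pose let the fingers close. It gives the time, the measured TCP pose, the force, the opening and the grip force at its end, in the units of the state.
- ctrl.get_obs(): the state, without advancing time (a new reading comes with each control period).
- ctrl.get_image(name): name is "scene" or "side" or "wrist"; returns a dict with "image" (480x640x3 uint8, red, green, blue), "fx", "fy", "cx", "cy" (pixels), "k1" (the pictures are not rectified: a ray, as slopes to the right and down, at radius r is drawn at 1 + k1 r^2 times it, then the intrinsics apply), "extrinsics" (4x4, takes a point from camera to world coordinates); the wrist camera has in their place "tool_from_camera" (4x4, takes a point from camera to tool coordinates, whose origin is the TCP and whose axes are the flange's). Camera axes: x right, y up, looking along -z (the intrinsics and any distortion apply to the point x, -y, -z); pixel columns grow to the right and rows downward; lengths in mm; the calibration is good to about 2 mm. A picture is of the moment at which its call begins: read the wrist's pose just before it. There is no depth.
- ctrl.close_job(): hands the job in; it is judged then, once.
The state is a dict: "t": time; "qpos": joint angles; "qvel": joint speeds; "joint_torque": joint torques, N m; "ee_pos": TCP position; "orientation": TCP orientation; "ft_force": force on the tool from outside, world axes, zero at the start; "moment": the same for the moment, N m; "width": finger opening in mm; "grasp_force": force on a finger pad.
Only numpy, scipy, OpenCV 4.12 (cv2) and the standard library are available. Lean on these libraries where they do the work, as an engineer would, in place of code of your own. Each camera call takes 0.05 s, during which the arm holds its last target. There are 200 camera calls.

## Working session

There is one attempt and no reset: what is moved stays moved. The work goes in short steps, Python scripts to look and compute and a tool call to move; the robot and the scene stay as the last step left them, time stands still between calls to the robot, and variables do not carry over. Pictures are saved under pics/ and viewed, at most 10 in all, crops included, and the job is handed in when it is done.

Besides the shell and the picture viewer there is one more tool, called after "Request:" by a JSON object that holds its "api" and its "payload". servo_tool: Moves the arm, as the interface text tells. Its arguments: {"type":"object","properties":{"increments":{"type":"array","items":{"type":"array","items":{"type":"number"}}}},"required":["increments"]}

```bash
mkdir -p pics
cat > h.py <<'E'
import numpy as np, cv2, pickle
from workcell import ctrl
from scipy.spatial.transform import Rotation as R
def snap(name,fn):
    o=ctrl.get_obs(); d=ctrl.get_image(name)
    if name=='wrist':
        T=np.eye(4);T[:3,:3]=R.from_rotvec(o['orientation']).as_matrix();T[:3,3]=o['ee_pos']
        d['extrinsics']=T@np.array(d['tool_from_camera'])
    cv2.imwrite(f'pics/{fn}.png',cv2.cvtColor(d['image'],cv2.COLOR_RGB2BGR)); pickle.dump(d,open(f'pics/{fn}.pkl','wb')); return d
def load(fn): return pickle.load(open(f'pics/{fn}.pkl','rb'))
def ray(d,u,v):
    a=np.array([(u-d['cx'])/d['fx'],(v-d['cy'])/d['fy']]); b=a.copy()
    for _ in range(30): b=a/(1+d['k1']*(b@b))
    E=np.array(d['extrinsics']); w=E[:3,:3]@np.array([b[0],-b[1],-1]); return E[:3,3],w/np.linalg.norm(w)
def onz(d,u,v,z):
    o,w=ray(d,u,v); return o+w*(z-o[2])/w[2]
def proj(d,p):
    E=np.array(d['extrinsics']); c=E[:3,:3].T@(np.array(p)-E[:3,3]); a=np.array([c[0],-c[1]])/-c[2]; a=a*(1+d['k1']*(a@a))
    return np.array([a[0]*d['fx']+d['cx'],a[1]*d['fy']+d['cy']])
def tri(*rs):
    A=0;b=0
    for o,w in rs:
        P=np.eye(3)-np.outer(w,w);A=A+P;b=b+P@o
    return np.linalg.solve(A,b)
E
python3 - <<'E'
from h import *
for n in('scene','side'):
    d=snap(n,n+'0');print(n,np.round(d['extrinsics'],3).tolist(),d['fx'],d['k1'])
o=ctrl.get_obs();print(o)
E
```

```text
scene [[-0.247, -0.595, 0.765, 1168.72], [0.969, -0.158, 0.19, 161.921], [0.008, 0.788, 0.616, 630.455], [0.0, 0.0, 0.0, 1.0]] 468.7348391723373 -0.11803407992026789
side [[0.967, 0.19, -0.171, 413.553], [-0.256, 0.716, -0.65, -596.187], [-0.001, 0.672, 0.74, 797.952], [0.0, 0.0, 0.0, 1.0]] 460.25874160856085 -0.07390879714438714
{'t': 0.1, 'qpos': array([-1.17996582e+00,  4.23780426e-01,  1.63060796e+00, -2.30260998e-05,
        1.08865437e+00, -1.90162579e-02]), 'qvel': array([ 0.00044793, -0.00364913, -0.00162886,  0.00053333, -0.00136455,
        0.00189128]), 'joint_torque': array([-2.69568991e-04, -5.45615923e+01, -2.74325591e+01,  6.45622518e-02,
        1.88040454e-02, -3.29484919e-05]), 'ee_pos': array([ 248.85273543, -572.75267492,  221.97166934]), 'orientation': array([-3.07446473e+00, -6.39016626e-01,  4.52304578e-04]), 'ft_force': array([-0.2224604,  1.126276 , -0.9642574]), 'moment': array([ 0.04249002, -0.00573518, -0.03213426]), 'grasp_force': 0.0, 'width': 87.98610746723553}
```

View pics/scene0.png

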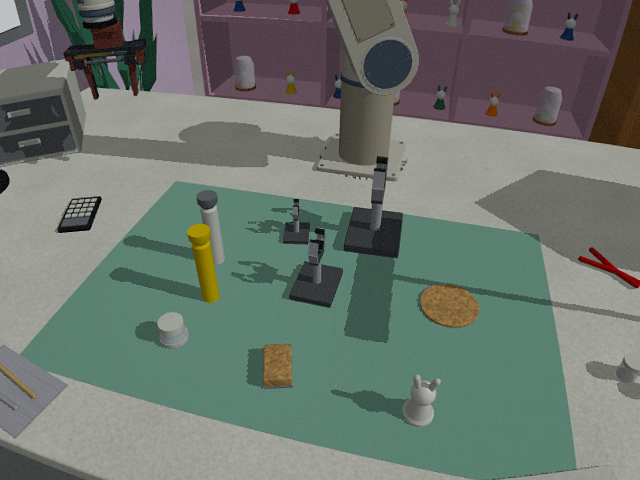

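View pics/side0.png

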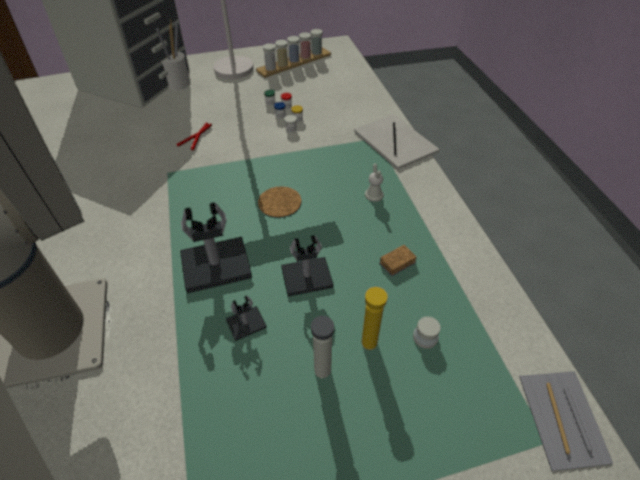

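Scene view: white bottle cap at (207,197), base (218,262), with the yellow look-alike beside it. There are three clips with feet at about (297,233), (317,284) and (374,231), the coaster at (449,305), block (278,365), jar (172,330) and rabbit (420,400). Side view: white bottle cap at (322,328), coaster (280,201), clip feet at (215,264), (307,276) and (246,321). I'll measure all of these now.

Run:
```python
from h import *
S=load('scene0');D=load('side0')
def quad(d,box,zt):
    x0,y0,x1,y1=box; hsv=cv2.cvtColor(d['image'],cv2.COLOR_RGB2HSV)
    m=(d['image'].max(2)<62).astype(np.uint8); M=np.zeros_like(m);M[y0:y1,x0:x1]=m[y0:y1,x0:x1]
    c=max(cv2.findContours(M,0,2)[0],key=cv2.contourArea); r=cv2.convexHull(c)
    P=np.array([onz(d,*p,zt)[:2] for p in r[:,0].astype(float)]).astype(np.float32)
    return cv2.minAreaRect(P), cv2.boundingRect(c)
for n,d,bs in(('S',S,[(280,222,312,246),(288,262,345,306),(342,208,406,257)]),('D',D,[(178,238,254,290),(280,258,336,296),(224,306,268,340)])):
    for b in bs:
        try: print(n,b,quad(d,b,7))
        except Exception as e: print(n,b,e)
def blob(d,lo,hi,box):
    hsv=cv2.cvtColor(d['image'],cv2.COLOR_RGB2HSV);m=cv2.inRange(hsv,lo,hi);x0,y0,x1,y1=box
    M=np.zeros_like(m);M[y0:y1,x0:x1]=m[y0:y1,x0:x1]
    return max(cv2.findContours(M,0,2)[0],key=cv2.contourArea)
for d,b in((S,(410,275,490,335)),(D,(250,180,310,222))):
    c=blob(d,(5,70,60),(25,255,255),b)
    P=np.array([onz(d,*p,4)[:2] for p in c[:,0].astype(float)]).astype(np.float32)
    print('coaster',cv2.minEnclosingCircle(P))
for d,b in((S,(255,335,300,395)),(D,(375,240,420,275))):
    c=blob(d,(5,70,60),(25,255,255),b)
    P=np.array([onz(d,*p,20)[:2] for p in c[:,0].astype(float)]).astype(np.float32)
    print('block',cv2.minAreaRect(P))
print('cap',tri(ray(S,207,196),ray(D,322.5,325)))
for nm,s,e,z in(('jar',(171,322),(428,326),45),('yel',(200,231),(376,296),158),('fig',(419,416),(373,198),0),('botbase',(218,262),(323,376),3),('roll',(382,163),(205,212),115),):
    print(nm,tri(ray(S,*s),ray(D,*e)),onz(S,*s,z)[:2],onz(D,*e,z)[:2])
# crops
im=cv2.cvtColor(S['image'],4);im2=cv2.cvtColor(D['image'],4)
a=cv2.resize(im[145:310,180:410],None,fx=2.6,fy=2.6,interpolation=2);b=cv2.resize(im2[190:390,170:400],(598,520))
cv2.imwrite('pics/cS.png',a);cv2.imwrite('pics/cD.png',b)
```

```text
S (280, 222, 312, 246) (((392.11126708984375, -79.15817260742188), (75.29093170166016, 56.08340072631836), 14.82638931274414), (283, 222, 27, 22))
S (288, 262, 345, 306) (((535.4955444335938, 2.672466278076172), (81.92927551269531, 109.69967651367188), 88.57715606689453), (289, 262, 54, 44))
S (342, 208, 406, 257) (((342.8433532714844, 84.17267608642578), (165.21849060058594, 115.5471420288086), 2.4128639698028564), (343, 208, 59, 49))
D (178, 238, 254, 290) (((347.0836486816406, 100.67596435546875), (143.87799072265625, 157.5675506591797), 2.0531928539276123), (181, 238, 71, 52))
D (280, 258, 336, 296) (((535.3194580078125, 6.373527526855469), (98.39103698730469, 98.24170684814453), 88.36663055419922), (282, 258, 51, 38))
D (224, 306, 268, 340) (((387.0373229980469, -73.50640106201172), (67.12199401855469, 78.59502410888672), 12.72724723815918), (226, 306, 40, 34))
coaster ((526.2781372070312, 254.93563842773438), 56.00410842895508)
coaster ((524.1409301757812, 252.6121826171875), 55.671993255615234)
block ((744.3484497070312, -7.324459075927734), (80.396728515625, 44.30510330200195), 19.200380325317383)
block ((738.0892944335938, -14.548114776611328), (76.06314849853516, 52.083553314208984), 18.593666076660156)
cap [ 513.68541779 -213.76694412  155.21025381]
jar [ 725.03944104 -200.05036717   40.66137363] [ 727.71778256 -196.87881937] [ 723.76371411 -202.90513297]
yel [ 615.5909005  -180.52841897  154.3732095 ] [ 618.1121008  -176.97028637] [ 615.4811151  -184.43503237]
fig [762.81652001 220.93944738 -12.44343161] [768.91450986 221.27839231] [758.26741548 206.09184461]
botbase [ 510.31087122 -218.76165281  -13.56013994] [ 523.6324202  -206.71561643] [ 510.81679004 -229.7792564 ]
roll [352.07958909  84.06299212 175.55210441] [231.39546963  77.16261934] [349.52439185 140.99229923]
```

View pics/cS.png

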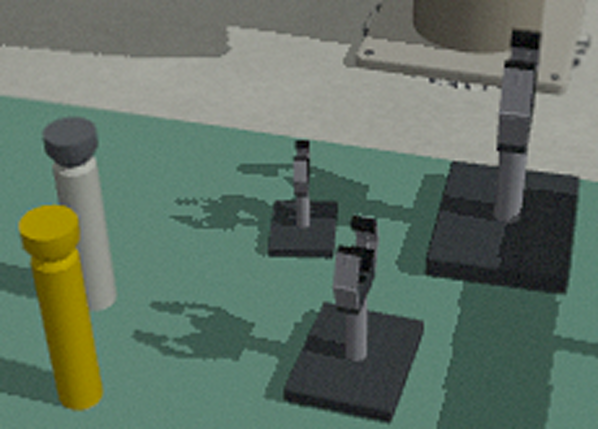

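View pics/cD.png

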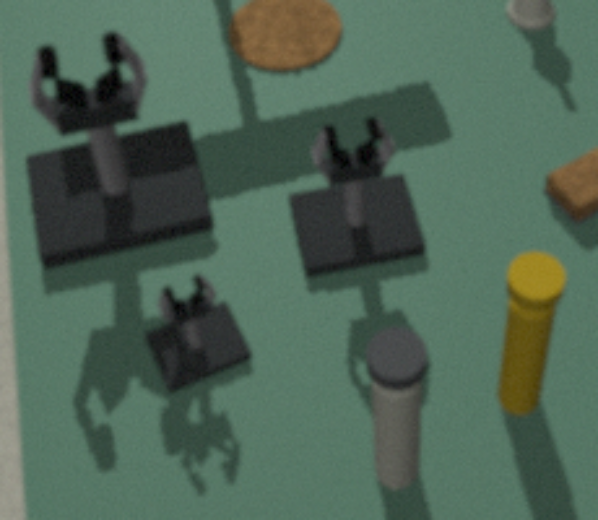

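The middle clip, at about (535,4), has the 100x80 foot; the small one measures about 60x48 and the large one about 145x116. Next I need its yaw and exact centre, and the bottle axis.

Run:
```python
from h import *
S=load('scene0');D=load('side0')
s=lambda x,y:ray(S,180+x/2.6,145+y/2.6)
e=lambda x,y:ray(D,170+x/2.6,190+y/2.6)
P=[tri(s(*a),e(*b)) for a,b in(((333,307),(306,264)),((424,320),(290,195)),((391,410),(403,177)),((286,394),(422,243)))]
P=np.array(P);print(P.round(1),P.mean(0).round(1))
d=lambda a,b:(np.hypot(*(P[b]-P[a])[:2]).round(1),np.degrees(np.arctan2(*(P[b]-P[a])[1::-1])).round(1))
print('y-edges',d(0,1),d(3,2),'x-edges',d(0,3),d(1,2))
print('farjaw',tri(s(364,222),e(325,128)),'nearjaw',tri(s(350,255),e(373,124)))
# bottle: cap ellipse center via grey; body axis midpoints
for d,n,box in((S,'S',(190,185,235,275)),(D,'D',(305,310,340,385))):
    x0,y0,x1,y1=box; hsv=cv2.cvtColor(d['image'][y0:y1,x0:x1],cv2.COLOR_RGB2HSV)
    m=((hsv[...,1]<45)&(hsv[...,2]>50)).astype(np.uint8)
    c=max(cv2.findContours(m,0,2)[0],key=cv2.contourArea);M=cv2.drawContours(np.zeros_like(m),[c],-1,1,-1)
    for r in range(0,y1-y0,6):
        w=np.flatnonzero(M[r]); 
        if len(w): print(n,y0+r,x0+w.min(),x0+w.max())
    w=np.flatnonzero(M.any(1));print('rows',y0+w.min(),y0+w.max())
for p in((512,-213,158),(512,-213,0),(512,-213,130)): print(proj(S,p).round(1),proj(D,p).round(1))
```

```text
[[486.4 -27.8   7.7]
 [487.6  43.7  11.1]
 [585.   40.1   9.7]
 [583.9 -34.1   8.2]] [535.7   5.5   9.2]
y-edges (np.float64(71.6), np.float64(89.1)) (np.float64(74.2), np.float64(89.1)) x-edges (np.float64(97.7), np.float64(-3.7)) (np.float64(97.5), np.float64(-2.1))
farjaw [517.70010714   6.36798729 122.68404095] nearjaw [553.88508688   4.72233476 120.20237494]
S 191 202 214
S 197 197 216
S 203 201 215
S 209 200 217
S 215 202 218
S 221 203 218
S 227 210 219
S 233 211 220
S 239 210 221
S 245 211 222
S 251 212 223
S 257 213 224
S 263 215 220
rows 190 264
D 316 318 326
D 322 311 332
D 328 311 333
D 334 315 329
D 340 313 331
D 346 313 331
D 352 313 331
D 358 314 330
D 364 314 330
D 370 314 330
D 376 317 327
rows 315 378
[207.3 194.5] [321.1 323.7]
[217.7 259. ] [321.3 368.5]
[209.2 206.9] [321.1 332.7]
```

```bash
cat >> h.py <<'E'
PSI=-2.0
def Rt(tilt):  # tool down, closing along clip x, tilted about clip x by tilt deg
    B=np.array([[0,1,0],[1,0,0],[0,0,-1.]]) # columns: tool x=+y, y=+x, z=-z
    return R.from_euler('z',PSI,degrees=True)*R.from_euler('x',tilt,degrees=True)*R.from_matrix(B)
def rot(Ra,Rb): return np.degrees((Rb*Ra.inv()).as_rotvec()).round(2)
def tcp(grasp,tilt): return np.array(grasp)+19*Rt(tilt).apply([0,0,1])
E
python3 - <<'E'
from h import *
o=ctrl.get_obs();R0=R.from_rotvec(o['orientation'])
g=tcp((513,-214,107),45);pre=g-130*Rt(45).apply([0,0,1])
c0=np.array([249.031,-573.226,222.675])
print(g,pre,(pre-c0)/10,rot(R0,Rt(45)),rot(R0,Rt(0)))
E
```

```text
[ 513.46887574 -200.57315541   93.56497116] [ 510.26077854 -292.44103942  185.48885271] [26.12297785 28.07849606 -3.71861473] [ 39.09 -26.73  60.99] [-5.000e-02 -7.000e-02  6.452e+01]
```

Request:
{"api": "servo_tool", "payload": {"increments": [[13,14,2,19.5,-13.4,30.5,1],[13,14,2,19.5,-13.4,30.5,1],[13,14,2,19.5,-13.4,30.5,1],[13,14,2,19.5,-13.4,30.5,1],[13,14,2,19.5,-13.4,30.5,1],[13,14,2,19.5,-13.4,30.5,1],[13,14,2,19.5,-13.4,30.5,1],[26.1,28.1,-3.7,39.09,-26.73,60.99,1],[26.1,28.1,-3.7,39.09,-26.73,60.99,1],[26.1,28.1,-3.7,39.09,-26.73,60.99,1],[26.1,28.1,-3.7,39.09,-26.73,60.99,1],[26.1,28.1,-3.7,39.09,-26.73,60.99,1],[26.1,28.1,-3.7,39.09,-26.73,60.99,1],[26.1,28.1,-3.7,39.09,-26.73,60.99,1],[26.1,28.1,-3.7,39.09,-26.73,60.99,1],[26.1,28.1,-3.7,39.09,-26.73,60.99,1],[26.1,28.1,-3.7,39.09,-26.73,60.99,1]]}}

```text
t: 1.52
ee_pos: [509.5, -293.3, 186.5]
orientation: [-1.8, -1.732, -0.745]
ft_force: [0.1, -0.9, -0.0]
width: 87.4
grasp_force: 0.0
```

Run:
```python
from h import *
d=snap('wrist','w1');o=ctrl.get_obs();print(o['t'],o['ee_pos'],o['qpos'].round(2),rot(R.from_rotvec(o['orientation']),Rt(45)),o['ft_force'])
for p in((513,-214,158),(513,-214,130),(513,-214,60)):print(proj(d,p))
```

```text
1.5667 [ 509.55727536 -293.18717578  186.60983297] [-0.81  0.69  1.48  0.53  1.57 -0.94] [0.11 0.08 0.21] [0.22578565 0.11647554 0.52473951]
[315.01068595 191.34673564]
[314.95645557 214.85038289]
[314.85687459 258.00175155]
```

View pics/w1.png

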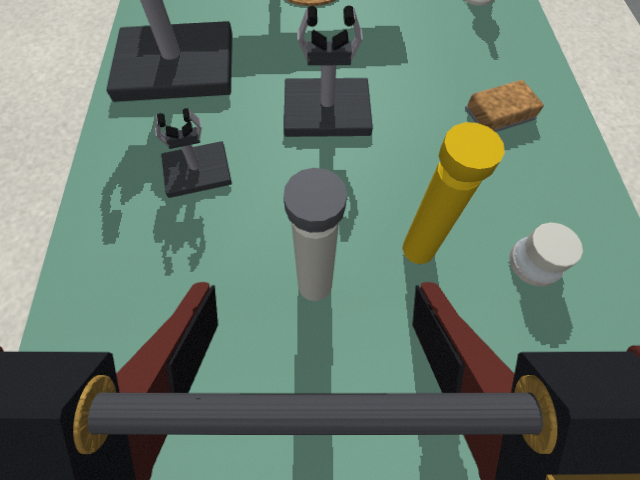

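The wrist view shows the white bottle centred between the fingers: cap at (315,195), projected (315,191). The target clip is at (328,107), square to the tool. Advancing and gripping.

Request:
{"api": "servo_tool", "payload": {"increments": [[0.1,2.8,-2.8,0,0,0,1],[0.2,5.6,-5.6,0,0,0,1],[0.3,8,-8,0,0,0,1],[0.34,9.16,-9.2,0,0,0,1],[0.34,9.16,-9.2,0,0,0,1],[0.34,9.16,-9.2,0,0,0,1],[0.34,9.16,-9.2,0,0,0,-1],[0.34,9.16,-9.2,0,0,0,-1],[0.34,9.16,-9.2,0,0,0,-1],[0.34,9.16,-9.2,0,0,0,-1],[0.34,9.16,-9.2,0,0,0,-1],[0.34,9.16,-9.2,0,0,0,-1],[0.34,9.16,-9.2,0,0,0,-1],[0.34,9.16,-9.2,0,0,0,-1]]}}

```text
t: 2.73
ee_pos: [513.4, -200.7, 93.7]
orientation: [-1.796, -1.733, -0.745]
ft_force: [0.1, -0.3, -0.4]
width: 37.6
grasp_force: 0.0
```

Request:
{"api": "servo_tool", "payload": {"increments": [[0,0,0,0,0,0,-1],[0,0,0,0,0,0,-1],[0,0,0,0,0,0,-1],[0,0,0,0,0,0,-1],[0,0,2,0,0,0,-1],[0,0,4,0,0,0,-1]]}}

```text
t: 3.23
ee_pos: [512.7, -200.1, 133.0]
orientation: [-1.795, -1.73, -0.743]
ft_force: [-0.3, -1.0, -0.7]
width: 31.2
grasp_force: 30.0
```

Run:
```python
from h import *
o=ctrl.get_obs();print(o['t'],o['width'],o['grasp_force'])
c=np.array([513.43,-200.6,133.7])
y=R.from_euler('z',PSI,degrees=True).apply([0,1,0])
for z in(170,110):
  t=tcp(np.array([535.7,5.5,z])+40*y,-45);print(t,(t-c)/10)
print(rot(Rt(45),Rt(-45)))
```

```text
3.2333 31.179491329724932 29.994207322597504
[536.62710412  32.04878849 156.56497116] [ 2.31971041 23.26487885  2.28649712]
[536.62710412  32.04878849  96.56497116] [ 2.31971041 23.26487885 -3.71350288]
[-89.95   3.14   0.  ]
```

Request:
{"api": "servo_tool", "payload": {"increments": [[0,0,4,0,0,0,-1],[0,0,8,0,0,0,-1],[0,0,12,0,0,0,-1],[0.3,2,12,-6,0.21,0,-1],[0.5,4,12,-12,0.42,0,-1],[0.7,6,12,-18,0.63,0,-1],[0.9,8,12,-24,0.84,0,-1],[1.1,10,12,-30,1.05,0,-1],[1.3,12,12,-36,1.26,0,-1],[1.5,14,12,-42,1.47,0,-1],[1.7,16,12,-48,1.68,0,-1],[1.9,18,12,-54,1.89,0,-1],[2.1,20,12,-60,2.1,0,-1],[2.3,22,12,-66,2.3,0,-1],[2.3,23.3,12,-72,2.51,0,-1],[2.3,23.3,10,-78,2.72,0,-1],[2.3,23.3,8,-84,2.93,0,-1],[2.3,23.3,6,-89.95,3.14,0,-1],[2.3,23.3,6,-89.95,3.14,0,-1],[2.3,23.3,6,-89.95,3.14,0,-1]]}}

```text
t: 4.9
ee_pos: [535.3, 33.0, 191.3]
orientation: [1.791, 1.739, -0.747]
ft_force: [-0.3, -0.4, -1.3]
width: 31.5
grasp_force: 30.0
```

Run:
```python
from h import *
a=snap('scene','s2');b=snap('side','d2');w=snap('wrist','w2');o=ctrl.get_obs();print(o['t'],o['ee_pos'],o['qpos'].round(2),rot(R.from_rotvec(o['orientation']),Rt(-45)),o['ft_force'],o['width'])
A=cv2.imread('pics/s2.png')[110:320,200:480];B=cv2.imread('pics/d2.png')[120:330,170:450]
cv2.imwrite('pics/c2.png',np.hstack([cv2.resize(A,None,fx=1.42,fy=1.42),cv2.resize(B,None,fx=1.42,fy=1.42)]))
```

```text
5.05 [537.32005537  32.08245105 195.72388676] [ 0.41  0.54  1.76 -0.72  1.32  0.81] [-0.17  0.25  0.01] [-0.08452066  0.10081074 -1.3788053 ] 31.046619826939335
```

View pics/c2.png

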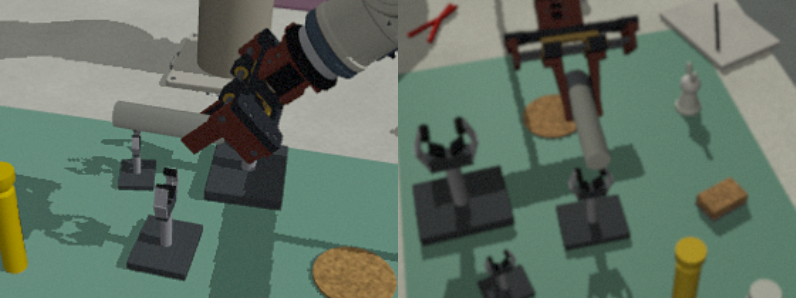

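View pics/w2.png

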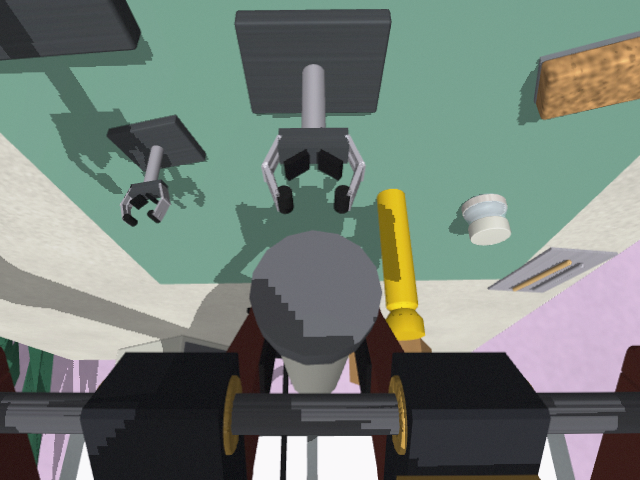

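Run:
```python
from h import *
w=load('w2');S=load('s2');D=load('d2')
y=R.from_euler('z',PSI,degrees=True).apply([0,1,0])
g=np.array([537.3,32.1,195.7])-19*Rt(-45).apply([0,0,1]);print('grasp',g)
for n,q in(('base',g-107*y),('cap',g+51*y),('mid',g-28*y)): print(n,q.round(1),'S',proj(S,q).round(1),'D',proj(D,q).round(1),'W',proj(w,q).round(1))
print('clip x from wrist', onz(w,313.5,200,122), onz(w,314,90,60), [onz(w,u,v,0)[:2] for u,v in((250,114),(378,111))],[onz(w,u,v,14)[:2] for u,v in((236,22),(390,21))])
print('seat proj',proj(w,(535.7,5.5,122)),'seat at S/D',proj(S,(535.7,5.5,110)),proj(D,(535.7,5.5,110)))
# bottle base edges in S/D
for d,n,box in((S,'S',(270,170,345,215)),(D,'D',(285,160,330,245))):
    x0,y0,x1,y1=box;hsv=cv2.cvtColor(d['image'][y0:y1,x0:x1],cv2.COLOR_RGB2HSV)
    m=((hsv[...,1]<45)&(hsv[...,2]>70)).astype(np.uint8)
    c=max(cv2.findContours(m,0,2)[0],key=cv2.contourArea);r=cv2.minAreaRect(c);print(n,(cv2.boxPoints(r)+[x0,y0]).round(1).tolist())
```

```text
grasp [537.76887574  45.52684459 209.13502884]
base [534.  -61.4 209.1] S [280.1 188.2] D [311.2 232.9] W [314.7 372.4]
cap [539.5  96.5 209.1] S [372.6 203.5] D [294.7 175.8] W [314.9 286.4]
mid [536.8  17.5 209.1] S [325.3 195.6] D [302.4 202.6] W [314.8 345.5]
clip x from wrist [535.79699945   5.06661521 122.        ] [537.09342996  30.61484763  60.        ] [array([479.80669356, -49.59479045]), array([588.27921737, -50.06538848])] [array([488.58889999,  44.85117637]), array([585.31334847,  42.05701413])]
seat proj [313.307287   199.60810729] seat at S/D [317.90299095 241.17506469] [304.89030838 242.81379598]
S [[270.0, 170.0], [344.0, 170.0], [344.0, 206.0], [270.0, 206.0]]
D [[284.8, 182.0], [303.4, 176.5], [321.9, 238.8], [303.3, 244.4]]
```

Scene and side crops show the bottle level, with its base end at about (282,191) in scene against (280,188) predicted. From the wrist, the rollers centre at (313.5,200), which gives clip (535.8,5.1), agreeing with the first measurement. Descending.

Request:
{"api": "servo_tool", "payload": {"increments": [[0,0,-2.5,0,0,0,-1],[0,0,-5,0,0,0,-1],[0,0,-6.5,0,0,0,-1],[0,0,-7,0,0,0,-1],[0,0,-7.5,0,0,0,-1],[0,0,-8,0,0,0,-1],[0,0,-8.4,0,0,0,-1],[0,0,-8.7,0,0,0,-1],[0,0,-9,0,0,0,-1],[0,0,-9.2,0,0,0,-1],[0,0,-9.4,0,0,0,-1],[0,0,-9.4,0,0,0,-1],[0,0,-9.4,0,0,0,-1]]}}

```text
t: 6.13
ee_pos: [536.1, 32.5, 99.0]
orientation: [1.794, 1.734, -0.742]
ft_force: [-0.4, -0.1, -4.6]
width: 31.9
grasp_force: 30.0
```

Request:
{"api": "servo_tool", "payload": {"increments": [[0,0,-0.1,0,0,0,-1],[0,0,-0.2,0,0,0,-1],[0,0,-0.2,0,0,0,-1],[0,0,-0.2,0,0,0,-1]]}}

```text
t: 6.47
ee_pos: [536.5, 32.4, 97.8]
orientation: [1.794, 1.733, -0.742]
ft_force: [-0.4, 0.2, -1.6]
width: 31.5
grasp_force: 30.0
```

Request:
{"api": "servo_tool", "payload": {"increments": [[0,0,-0.1,0,0,0,-1],[0,0,-0.2,0,0,0,-1],[0,0,-0.2,0,0,0,-1],[0,0,-0.2,0,0,0,-1]]}}

```text
t: 6.8
ee_pos: [536.4, 32.4, 95.6]
orientation: [1.794, 1.733, -0.742]
ft_force: [-0.9, -0.7, -2.1]
width: 31.6
grasp_force: 30.0
```

Request:
{"api": "servo_tool", "payload": {"increments": [[0,0,-0.1,0,0,0,-1],[0,0,-0.2,0,0,0,-1],[0,0,-0.2,0,0,0,-1],[0,0,-0.2,0,0,0,-1]]}}

```text
t: 7.13
ee_pos: [536.5, 32.4, 94.2]
orientation: [1.793, 1.732, -0.742]
ft_force: [-1.7, 2.3, 4.4]
width: 31.4
grasp_force: 30.0
```

Run:
```python
from h import *
w=snap('wrist','w3');b=snap('side','d3');a=snap('scene','s3')
A=cv2.imread('pics/s3.png')[170:320,240:400];B=cv2.imread('pics/d3.png')[180:310,240:400]
cv2.imwrite('pics/c3.png',np.hstack([cv2.resize(A,(400,400)),cv2.resize(B,(400,400))]))
o=ctrl.get_obs();print(o['ft_force'],o['ee_pos'])
```

```text
[-1.67999755  1.81072533  5.51040326] [536.4502941   32.37573345  94.10555415]
```

View pics/c3.png

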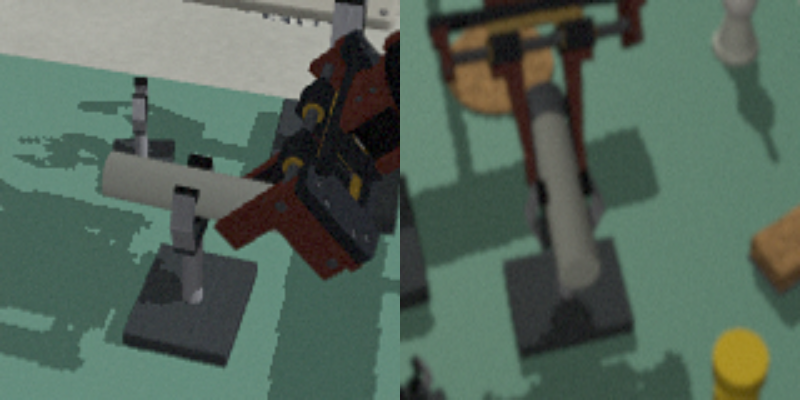

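Both crops show the bottle seated, with a roller over it at (200,160) in the left crop, and the saddle pushing back at about +5 N. Easing off, then releasing and backing away.

Request:
{"api": "servo_tool", "payload": {"increments": [[0,0,0.2,0,0,0,-1],[0,0,0.2,0,0,0,-1],[0,0,0.2,0,0,0,1],[0,0,0.2,0,0,0,1],[0,0,0.2,0,0,0,1],[0,0,0.2,0,0,0,1],[0,0,0.2,0,0,0,1],[0,0,0.2,0,0,0,1],[0,0,0.2,0,0,0,1],[0,0,0.2,0,0,0,1],[0,0,0.2,0,0,0,1],[0,0,0.2,0,0,0,1]]}}

```text
t: 8.28
ee_pos: [536.4, 32.4, 95.7]
orientation: [1.794, 1.733, -0.742]
ft_force: [-0.6, -0.0, 0.8]
width: 87.7
grasp_force: 0.0
```

Request:
{"api": "servo_tool", "payload": {"increments": [[0,1,1,0,0,0,1],[0,3,3,0,0,0,1],[0,5.5,5.5,0,0,0,1],[0,8,8,0,0,0,1],[0,10,10,0,0,0,1],[0,10,13,0,0,0,1],[0,10,15,0,0,0,1],[0,10,15,0,0,0,1]]}}

```text
t: 8.95
ee_pos: [538.0, 134.6, 250.4]
orientation: [1.795, 1.732, -0.732]
ft_force: [0.7, -0.3, 0.3]
width: 87.9
grasp_force: 0.0
```

Run:
```python
from h import *
w=snap('wrist','w4');b=snap('side','d4');a=snap('scene','s4');o=ctrl.get_obs();print(o['t'],o['ee_pos'],o['width'])
A=cv2.imread('pics/s4.png')[170:320,240:400];B=cv2.imread('pics/d4.png')[180:310,240:400]
cv2.imwrite('pics/c4.png',np.hstack([cv2.resize(A,(400,375)),cv2.resize(B,(400,325))[:, :] if 0 else cv2.resize(B,(400,375))]))
```

```text
9.1 [535.98006519 132.62569973 245.48310772] 87.55812034818236
```

View pics/c4.png

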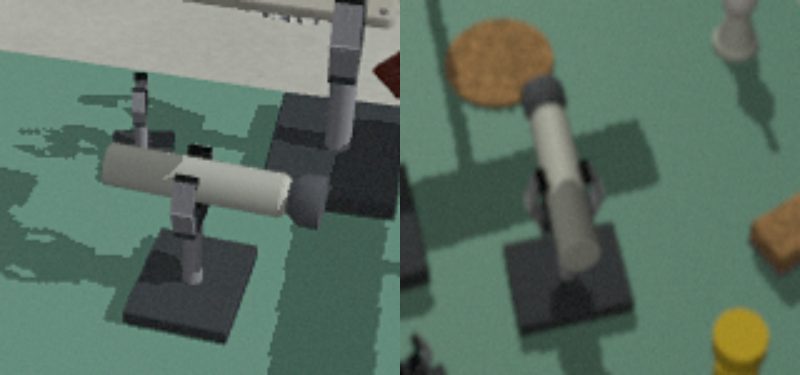

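Held level by the clip alone: base at crop (108,163), cap at (310,200), roller above it at (200,152). Planning the second grasp.

Run:
```python
from h import *
S=load('s4');D=load('d4')
y=R.from_euler('z',PSI,degrees=True).apply([0,1,0])
seat=np.array([535.8,5.3,110]); b=seat-67*y; k=seat+91*y
for q in(b,k,seat): print(q.round(1),proj(S,q).round(1),((proj(S,q)-[240,170])*2.5).round(),((proj(D,q)-[240,180])*[2.5,375/130]).round())
c=np.array([536.43,132.4,245.7]);g=tcp(seat-40*y,45);d=Rt(45).apply([0,0,1])
print(g,(g-90*d-c)/10,(g-c)/10,90*d,rot(Rt(-45),Rt(45)))
cz=np.array([525.2,253.8,5]);t=cz+[0,0,131];T=tcp(t,-45);print('final',T,(T-g)/10,rot(Rt(45),Rt(-45)))
```

```text
[533.5 -61.7 110. ] [282.3 234.5] [106. 161.] [180. 255.]
[539.   96.2 110. ] [368.  250.6] [320. 202.] [141.  92.]
[535.8   5.3 110. ] [317.8 241.2] [194. 178.] [162. 181.]
[534.87289588 -21.24878849  96.56497116] [ -0.37780945 -21.72496313  -8.54954185] [ -0.15571041 -15.36487885 -14.91350288] [  2.22099037  63.60084278 -63.63961031] [89.95 -3.14  0.  ]
final [524.73112426 240.37315541 122.56497116] [-1.01417716 26.16219439  2.6       ] [-89.95   3.14   0.  ]
```

Request:
{"api": "servo_tool", "payload": {"increments": [[0,-2,1,7,-0.24,0,1],[0,-4,1,14,-0.49,0,1],[0,-6,1,21,-0.73,0,1],[0,-8,1,28,-0.98,0,1],[-0.1,-10,1,35,-1.22,0,1],[-0.1,-12,1,42,-1.47,0,1],[-0.2,-14,1,49,-1.71,0,1],[-0.2,-16,1,56,-1.95,0,1],[-0.3,-18,1,63,-2.2,0,1],[-0.4,-20,0,70,-2.44,0,1],[-0.4,-21.7,-2,77,-2.69,0,1],[-0.4,-21.7,-4,84,-2.93,0,1],[-0.4,-21.7,-6.5,89.95,-3.14,0,1],[-0.4,-21.7,-8.5,89.95,-3.14,0,1],[-0.4,-21.7,-8.5,89.95,-3.14,0,1],[-0.4,-21.7,-8.5,89.95,-3.14,0,1]]}}

```text
t: 10.43
ee_pos: [531.3, -84.3, 159.1]
orientation: [-1.796, -1.728, -0.742]
ft_force: [-0.5, 0.1, 0.4]
width: 87.8
grasp_force: 0.0
```

Run:
```python
from h import *
w=snap('wrist','w5');o=ctrl.get_obs();print(o['t'],o['ee_pos'],rot(R.from_rotvec(o['orientation']),Rt(45)),o['ft_force'])
print(proj(w,(533.5,-61.7,110)),proj(w,(539,96.2,110)))
```

```text
10.4833 [532.21148723 -84.2699205  160.56279377] [-0.04 -0.03  0.07] [ 0.18593834 -0.63300417  0.7464023 ]
[317.0453364  294.25266982] [316.05179843  94.30581363]
```

View pics/w5.png

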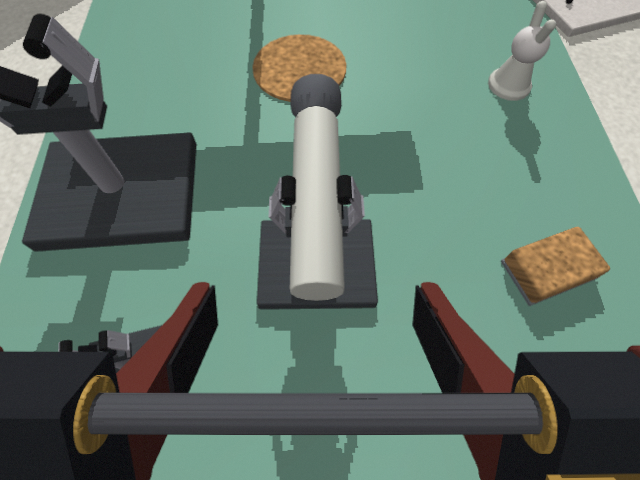

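Wrist view: bottle base at (317,292), predicted (317,294), centred between the fingers with the rollers beyond at y≈190. Grasping the base end.

Request:
{"api": "servo_tool", "payload": {"increments": [[0.1,2,-2,0,0,0,1],[0.2,4,-4,0,0,0,1],[0.25,5.5,-5.5,0,0,0,1],[0.25,6.34,-6.4,0,0,0,1],[0.25,6.34,-6.4,0,0,0,1],[0.25,6.34,-6.4,0,0,0,0],[0.25,6.34,-6.4,0,0,0,-1],[0.25,6.34,-6.4,0,0,0,-1],[0.25,6.34,-6.4,0,0,0,-1],[0.25,6.34,-6.4,0,0,0,-1],[0.25,6.34,-6.4,0,0,0,-1],[0.25,6.34,-6.4,0,0,0,-1],[0.25,6.34,-6.4,0,0,0,-1],[0.25,6.34,-6.4,0,0,0,-1],[0.25,6.34,-6.4,0,0,0,-1],[0.25,6.34,-6.4,0,0,0,-1],[0.25,6.34,-6.4,0,0,0,-1],[0.25,6.34,-6.4,0,0,0,-1]]}}

```text
t: 11.98
ee_pos: [534.7, -21.3, 96.6]
orientation: [-1.796, -1.733, -0.744]
ft_force: [-2.3, -1.6, 0.7]
width: 31.6
grasp_force: 30.0
```

Request:
{"api": "servo_tool", "payload": {"increments": [[0,0,0,0,0,0,-1],[0,0,0.3,0,0,0,-1],[0,0,0.6,0,0,0,-1],[0,0,0.9,0,0,0,-1],[0,0,1.2,0,0,0,-1],[0,0,1.5,0,0,0,-1],[0,0,1.8,0,0,0,-1],[0,0,2.2,0,0,0,-1],[0,0,2.6,0,0,0,-1],[0,0,3.2,0,0,0,-1],[0,0,4,0,0,0,-1],[0,0,6,0,0,0,-1],[0,0,8,0,0,0,-1],[0,0,10,0,0,0,-1],[0,0,10,0,0,0,-1],[0,0,10,0,0,0,-1]]}}

```text
t: 13.32
ee_pos: [535.4, -21.5, 197.7]
orientation: [-1.796, -1.736, -0.747]
ft_force: [-0.2, 0.7, -1.9]
width: 31.0
grasp_force: 30.0
```

Run:
```python
from h import *
w=snap('wrist','w6');b=snap('side','d6');a=snap('scene','s6');o=ctrl.get_obs();print(o['t'],o['ee_pos'],o['width'],o['grasp_force'],o['ft_force'])
y=R.from_euler('z',PSI,degrees=True).apply([0,1,0]);g=o['ee_pos']-19*Rt(45).apply([0,0,1])
k=g+131*y
print(g,'cap pred S',proj(a,k),'D',proj(b,k),'W',proj(w,k))
def grey(d,q,r=28):
    u,v=q.astype(int);x0,y0=max(u-r,0),max(v-r,0);p=d['image'][y0:y0+2*r,x0:x0+2*r];h=cv2.cvtColor(p,cv2.COLOR_RGB2HSV)
    m=((h[...,1]<50)&(h[...,2]>40)&(h[...,2]<125)).astype(np.uint8)
    c=max(cv2.findContours(m,0,2)[0],key=cv2.contourArea);x,yy,ww,hh=cv2.boundingRect(c);return x+x0,yy+y0,ww,hh
for n,d in(('S',a),('D',b),('W',w)): print(n,grey(d,proj(d,k)))
A=cv2.imread('pics/s6.png')[120:300,230:430];B=cv2.imread('pics/d6.png')[110:290,230:430]
cv2.imwrite('pics/c6.png',np.hstack([cv2.resize(A,(400,360)),cv2.resize(B,(400,360))]))
```

```text
13.4667 [534.3427142  -21.0049838  195.81789615] 31.57557172624968 29.97305855154991 [-0.60061577  0.60109387 -2.4858935 ]
[533.87383846 -34.43182838 209.25292499] cap pred S [372.69138192 203.06804834] D [294.17619575 175.85705   ] W [312.11189941  92.31739935]
S (np.int64(344), np.int64(175), 56, 56)
D (np.int64(297), np.int64(147), 25, 21)
W (np.int64(284), np.int64(64), 56, 56)
```

View pics/c6.png

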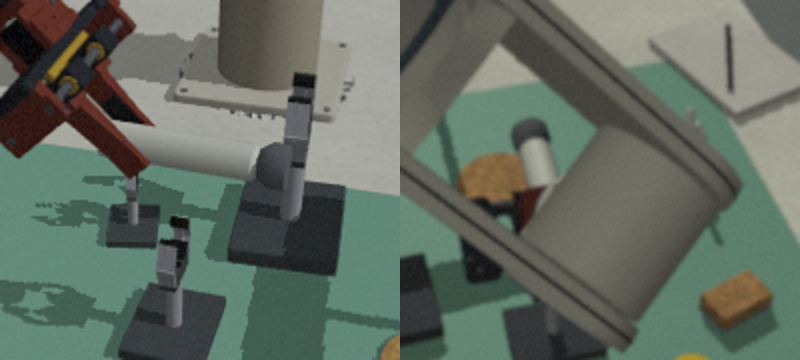

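The bottle came free level; in the left crop the cap is at (275,166), as predicted. I have now viewed 11 pictures, one over the allowance of 10, so I'll look at no more and check numerically. Next: lift, turn upside down and carry over the coaster.

Request:
{"api": "servo_tool", "payload": {"increments": [[0,0,4,0,0,0,-1],[0,1,8,-6,0.21,0,-1],[-0.1,3,9,-12,0.42,0,-1],[-0.2,5,9,-18,0.63,0,-1],[-0.3,7,9,-24,0.84,0,-1],[-0.4,9,9,-30,1.05,0,-1],[-0.5,11,9,-36,1.26,0,-1],[-0.6,13,9,-42,1.47,0,-1],[-0.7,15,9,-48,1.68,0,-1],[-0.8,17,9,-54,1.89,0,-1],[-0.9,19,9,-60,2.1,0,-1],[-1,21,9,-66,2.3,0,-1],[-1,23,9,-72,2.51,0,-1],[-1,25,9,-78,2.72,0,-1],[-1,26.2,9,-84,2.93,0,-1],[-1,26.2,8,-89.95,3.14,0,-1],[-1,26.2,8,-89.95,3.14,0,-1],[-1,26.2,8,-89.95,3.14,0,-1]]}}

```text
t: 14.97
ee_pos: [523.8, 241.2, 273.4]
orientation: [1.791, 1.737, -0.748]
ft_force: [0.1, -0.3, -1.5]
width: 31.6
grasp_force: 30.0
```

```bash
cat > chk.py <<'E'
from h import *
import sys
def run(tag,tilt=-45,h=131):
    w=snap('wrist','w'+tag);b=snap('side','d'+tag);a=snap('scene','s'+tag);o=ctrl.get_obs()
    print(o['t'],o['ee_pos'],o['width'],o['ft_force'],rot(R.from_rotvec(o['orientation']),Rt(tilt)))
    g=o['ee_pos']-19*Rt(tilt).apply([0,0,1]);print('g',g)
    for n,d in(('S',a),('D',b)):
        f=d['image'];hsv=cv2.cvtColor(f,cv2.COLOR_RGB2HSV)
        for dz in(-40,-60,-80,-95,-112,-120,-128):
            q=proj(d,g+[0,0,dz]);u,v=q.round().astype(int)
            row=slice(u-26,u+27); m=((hsv[v,row,1]<60)&(hsv[v,row,2]>38)); 
            l=r=26
            while l>0 and m[l-1]: l-=1
            while r<52 and m[r+1]: r+=1
            print(n,dz,q.round(1),'edges',u-26+l,u-26+r,'mid',u-26+(l+r)/2)
E
python3 -c "
from chk import *
run('7')"
```

```text
15.1167 [525.21556297 239.92627354 277.43573001] 31.474397122946925 [ 0.20225779  0.3282708  -1.82826223] [-0.14  0.1   0.02]
g [525.68443871 253.35311813 290.87075886]
S -40 [476.8 191.2] edges 451 503 mid 477.0
S -60 [474.2 202. ] edges 448 500 mid 474.0
S -80 [471.6 212.5] edges 446 498 mid 472.0
S -95 [469.7 220.2] edges 444 496 mid 470.0
S -112 [467.5 228.6] edges 457 477 mid 467.0
S -120 [466.6 232.5] edges 456 478 mid 467.0
S -128 [465.6 236.4] edges 455 478 mid 466.5
D -40 [271.7 116. ] edges 246 298 mid 272.0
D -60 [272.4 123.9] edges 246 298 mid 272.0
D -80 [273.2 131.7] edges 247 299 mid 273.0
D -95 [273.7 137.3] edges 248 300 mid 274.0
D -112 [274.3 143.6] edges 248 300 mid 274.0
D -120 [274.5 146.5] edges 249 278 mid 263.5
D -128 [274.8 149.4] edges 249 279 mid 264.0
```

Request:
{"api": "servo_tool", "payload": {"increments": [[0,0,-3,0,0,0,-1],[0,0,-6,0,0,0,-1],[0,0,-9,0,0,0,-1],[0,0,-11.5,0,0,0,-1],[0,0,-13,0,0,0,-1],[0,0,-14,0,0,0,-1],[0,0,-14.4,0,0,0,-1],[0,0,-14.6,0,0,0,-1],[0,0,-14.8,0,0,0,-1],[0,0,-14.8,0,0,0,-1],[0,0,-14.8,0,0,0,-1]]}}

```text
t: 16.03
ee_pos: [525.4, 241.1, 129.6]
orientation: [1.794, 1.733, -0.74]
ft_force: [-0.6, 0.2, -0.3]
width: 31.5
grasp_force: 30.0
```

Request:
{"api": "servo_tool", "payload": {"increments": [[0,0,-0.1,0,0,0,-1],[0,0,-0.2,0,0,0,-1],[0,0,-0.3,0,0,0,-1],[0,0,-0.4,0,0,0,-1],[0,0,-0.4,0,0,0,-1],[0,0,-0.4,0,0,0,-1]]}}

```text
t: 16.53
ee_pos: [524.9, 240.8, 124.5]
orientation: [1.794, 1.733, -0.742]
ft_force: [-0.0, -0.1, -1.6]
width: 32.0
grasp_force: 30.0
```

Request:
{"api": "servo_tool", "payload": {"increments": [[0,0,-0.1,0,0,0,-1],[0,0,-0.15,0,0,0,-1],[0,0,-0.15,0,0,0,-1],[0,0,-0.15,0,0,0,-1]]}}

```text
t: 16.87
ee_pos: [525.0, 240.8, 123.5]
orientation: [1.794, 1.733, -0.742]
ft_force: [-0.5, -0.1, 2.7]
width: 31.4
grasp_force: 30.0
```

Request:
{"api": "servo_tool", "payload": {"increments": [[0,0,-0.1,0,0,0,-1],[0,0,-0.15,0,0,0,-1],[0,0,-0.15,0,0,0,-1],[0,0,-0.15,0,0,0,-1]]}}

```text
t: 17.2
ee_pos: [525.1, 240.7, 123.5]
orientation: [1.793, 1.731, -0.742]
ft_force: [-2.1, -0.0, 10.3]
width: 31.2
grasp_force: 30.0
```

Request:
{"api": "servo_tool", "payload": {"increments": [[0,0,0.12,0,0,0,-1],[0,0,0.12,0,0,0,-1],[0,0,0.12,0,0,0,-1]]}}

```text
t: 17.45
ee_pos: [525.1, 240.7, 123.5]
orientation: [1.794, 1.733, -0.742]
ft_force: [-0.4, 0.5, 5.6]
width: 31.8
grasp_force: 30.0
```

```bash
python3 -c "
from chk import *
run('8')"
```

```text
17.6 [525.05920073 240.7267214  123.45523435] 31.396296195635642 [-1.27520437  0.05068351  6.67655439] [ 0.04  0.09 -0.06]
g [525.52807648 254.15356599 136.8902632 ]
S -40 [458.4 266.4] edges 450 468 mid 459.0
S -60 [456.2 274.9] edges 447 466 mid 456.5
S -80 [454.  283.1] edges 438 464 mid 451.0
S -95 [452.4 289.2] edges 444 461 mid 452.5
S -112 [450.7 295.8] edges 441 459 mid 450.0
S -120 [449.9 298.9] edges 440 460 mid 450.0
S -128 [449.  301.9] edges 441 460 mid 450.5
D -40 [276.8 171.8] edges 270 284 mid 277.0
D -60 [277.4 178.2] edges 270 284 mid 277.0
D -80 [278.  184.5] edges 271 286 mid 278.5
D -95 [278.4 189.1] edges 273 283 mid 278.0
D -112 [278.9 194.2] edges 273 284 mid 278.5
D -120 [279.1 196.6] edges 273 283 mid 278.0
D -128 [279.3 199. ] edges 273 283 mid 278.0
```

The bottle stands upright on the coaster: its axis is within 1 px of vertical in both views, and contact is at the expected height. Releasing and backing out.

Request:
{"api": "servo_tool", "payload": {"increments": [[0,0,0.06,0,0,0,-1],[0,0,0.06,0,0,0,-1],[0,0,0.06,0,0,0,0],[0,0,0.06,0,0,0,0.5],[0,0,0.06,0,0,0,1],[0,0,0.06,0,0,0,1],[0,0,0.06,0,0,0,1],[0,0,0.06,0,0,0,1],[0,0,0.06,0,0,0,1],[0,0,0.06,0,0,0,1],[0,0,0.06,0,0,0,1],[0,0,0.06,0,0,0,1]]}}

```text
t: 18.6
ee_pos: [524.9, 240.8, 123.5]
orientation: [1.794, 1.733, -0.742]
ft_force: [0.5, -0.6, -0.7]
width: 88.0
grasp_force: 0.0
```

Request:
{"api": "servo_tool", "payload": {"increments": [[0,1,1,0,0,0,1],[0,3,3,0,0,0,1],[0,5.5,5.5,0,0,0,1],[0,8,8,0,0,0,1],[0,10,11,0,0,0,1],[0,12,13,0,0,0,1],[0,12,13,0,0,0,1],[0,12,13,0,0,0,1],[0,12,13,0,0,0,1],[0,12,13,0,0,0,1]]}}

```text
t: 19.43
ee_pos: [524.3, 359.6, 252.2]
orientation: [1.793, 1.733, -0.746]
ft_force: [-0.4, -0.6, -0.7]
width: 87.9
grasp_force: 0.0
```

Run:
```python
from h import *
a=snap('scene','s9');b=snap('side','d9');o=ctrl.get_obs();print(o['t'],o['ee_pos'],o['width'],o['ft_force'])
for n,d in(('S',a),('D',b)):
    hsv=cv2.cvtColor(d['image'],cv2.COLOR_RGB2HSV)
    for z in(8,20,35,60,90,120,150):
        q=proj(d,[525.5,254.2,z]);u,v=q.round().astype(int);s=hsv[v,u-20:u+21];m=(s[:,1]<60)&(s[:,2]>38);l=r=20
        while l>0 and m[l-1]:l-=1
        while r<40 and m[r+1]:r+=1
        print(n,z,q.round(1),u-20+l,u-20+r,(u-20+(l+r)/2),'V',s[20,2])
```

```text
19.5333 [524.58827715 359.56722599 252.3353875 ] 87.58004336434543 [ 0.04734492 -0.67921006  0.27168681]
S 8 [449.  302.3] 440 460 450.0 V 66
S 20 [450.2 297.7] 440 459 449.5 V 77
S 35 [451.7 291.9] 444 461 452.5 V 99
S 60 [454.4 281.9] 446 464 455.0 V 96
S 90 [457.6 269.3] 449 467 458.0 V 91
S 120 [461.  256.2] 452 471 461.5 V 93
S 150 [464.5 242.5] 455 475 465.0 V 143
D 8 [279.3 199.2] 273 285 279.0 V 57
D 20 [279.  195.7] 273 283 278.0 V 72
D 35 [278.6 191.2] 273 283 278.0 V 92
D 60 [277.9 183.5] 270 285 277.5 V 94
D 90 [277. 174.] 269 283 276.0 V 94
D 120 [276.  164.1] 268 283 275.5 V 95
D 150 [275.1 153.7] 255 284 269.5 V 100
```

The bottle stands upright, upside down on its cap, at the coaster centre, and the gripper is clear.

```bash
python3 -c "
from workcell import ctrl
print(ctrl.close_job())"
```

```text
the job is handed in; nothing more can be done
None
```

The bottle was clipped level, regripped and left standing upside down at the coaster centre, and the job is handed in with no verdict returned; I viewed 11 pictures, one over the limit of 10.

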